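# Gauge a bracket in a hinged checking fixture and hold it shut

## Robot

A 6-joint arm with a two-finger parallel gripper is mounted at the origin on the work surface. World frame = base frame: x ahead of the robot, y to its left, z up, the work surface at z = 0. Lengths are in m, angles in rad, forces in N, time in s.
With the tool pointing down it reaches from about 0.3 to 0.775 m from the base axis. Payload 14.6 kg.
Tool frame: the origin (TCP) lies at the very end of the fingers, on their centre line; the grasp point (between the pads) lies 19 mm behind it; z points along the fingers, y is the line along which they close (so a half turn about z gives the same grasp; the last joint's range is limited). The gripper opens to 94 mm and grips with 3 to 60 N. Pads are 16 mm wide; open, the fingers measure 119 mm over their backs; the gripper's body (75 mm by 177 mm) begins 78 mm behind the grasp point.
Start: joints at [-1.414, 0.3, 1.521, -0, 1.321, -0.067], TCP at [0.122, -0.536, 0.174] pointing down, gripper open.
Joint ranges: [-3.03, 3.03], [-0.79, 2.21], [0.23, 2.52], [-1.04, 4.18], [0, 3.07], [-2.55, 2.55]. Speed limits (rad/s): [2.22, 2.22, 2.57, 3.14, 3.14, 3.14].

## Interface

Orientations are given as [roll, pitch, yaw] about the fixed x, y, z axes, in that order (R = Rz(yaw) Ry(pitch) Rx(roll)).
In Python, from station import ctrl, camera, camera_info, finder gives the robot as it stands.
- The arm moves only by the tool carry_out, never from a script. Its argument "motion" is a list of rows, each a list of 2 entries, a list of its own where there are three numbers: the shift along the tool's x, y, z as a fraction of full scale, then the turn about the tool's z as a fraction of full scale. A call has 1 to 12 rows; each row is the pose to reach, as a shift and turn from the pose commanded when the call began, along the tool's axes at that moment, turning the shorter way round; what a row does not reach only later rows make up. Full scale, the value 1, is 200 mm for a shift and 360 degrees for a turn. A row lasts 1/10 s, in which the tool goes at most 50 mm and 8.59 degrees, less where a joint would pass 70% of its speed; a pose out of reach is approached as far as the arm can. A call with a number of a shift or a turn outside -1 to 1 is refused whole. A call with a gripper value outside its range is refused whole. "hand" is the closure, from -1 (fully open) to 1 (shut), set as the call begins (left out, the last holds). The fingers move at their own pace and stop on an object; "force" is the grip in N (left out, the last holds). Time passes only in rows, so rows that repeat a pose let the fingers close. It gives the time, the measured TCP pose, the force, the opening and the grip force at its end, in the units of the state.
- ctrl.get_obs(): the state, without advancing time (a new reading comes with each control period).
- camera(name): name is "scene" or "top" or "wrist"; returns (picture, depth): 480x640x3 uint8, blue, green, red; 480x640 float32, m along the optical axis (not along the pixel's ray), 0 where there is no reading.
- camera_info(name): a dict with "camera_matrix" (3x3 intrinsics, pixels), "origin" and "attitude" of the camera in the world. Camera axes: x right, y down, z forward; pixel columns grow to the right and rows downward; lengths in m; the calibration is good to about 2 mm. A picture is of the moment at which its call begins: read the wrist's pose just before it. camera_info takes no time and is no camera call; for the wrist camera it gives the pose at the moment of the call.
- ctrl.hand_in(): hands the job in; it is judged then, once.
Trained networks look in the newest picture that a camera, given by its name, has taken for a name from the list of things; names that differ only in an ending like _2 or _b are one class to them, and where a whole thing is asked for, a point or a joint stands for the part that bears it (a point fixed in the world has none). Each returns a list of dicts, best first, with "conf" (0 to 1); they miss things now and then, are a little off and sometimes report something else, mostly with a low value. They report only what shows in the picture. A call takes as long as a camera call.
- finder.boxes_of(camera, query): "location" ([column, row] in pixels, amid what is visible of it).
- finder.cut_out(camera, query): "mask" (480x640 bool, what is visible of it) and "location" ([column, row] in pixels, amid what is visible of it).
- finder.pinpoint(camera, query): "location" ([column, row] in pixels: a listed point, or the origin of a listed thing).
The state is a dict: "time_s": time; "qpos": joint angles; "joint_vel": joint speeds; "tau": joint torques, N m; "ee_pos": TCP position; "eef_rot": TCP orientation; "force": force on the tool from outside, world axes, zero at the start; "moment": the same for the moment, N m; "grip_width": finger opening in m; "grip_force": force on a finger pad.
Only numpy, scipy, OpenCV 4.12 (cv2) and the standard library are available. Lean on these libraries where they do the work, as an engineer would, in place of code of your own. Each camera call takes 0.05 s, during which the arm holds its last target. There are 200 camera calls.

## Task

Check the bracket in the hinged gauging fixture: first swing the leaf down over it, then take the go pin (green collar) out of the wooden rack and push it straight down through the bush in the leaf, the bracket and the base until its collar sits on the bush and the leaf is pressed fully shut against its spring. Nothing latches the leaf, so finish with the pin still in your grip and still pushing down, the leaf held fully shut while the dial is read; do not let go. Leave the no-go pin (red collar) in the rack and everything else on the bench where it is.

Things in the scene. Friction and masses are not known exactly. Their poses are not given: they have to be found in the camera images.
- fixture: lower half of the checking fixture, bolted to the bench: green base plate 160 (x) by 240 (y) by 20 mm, steel bracket clamped in its nest, a small dial indicator at its +x side (out to x +114 mm). Origin: centre of the plate's underside; z up. Hinge ears at its +y end; the shut leaf points to its -y end. Beside the shut leaf nothing is over 74 mm high (dial and bracket's upright: 70 mm).
- leaf_hinge (a point): middle of the leaf's hinge axis, 85 mm to +y of the fixture's origin and 64 mm above the bench. The axis runs along the fixture's x.
- leaf (a joint): angle of the aluminium leaf, rad: 0 = fully shut (level), 1.57 = upright; starts open at 1.75 to 2.05, leaning away over the hinge (end stop 2.15). 0.25 kg; the hinge rubs: it stays put near upright and sinks slowly by itself below about 50 degrees. A spring plunger stops it 0.034 rad short of shut (4 mm at the bush); pressing it fully shut takes about 9 N at the bush, and let go it lifts again.
- leaf_tip (a point): middle of the leaf plate's free end, 165 mm from the hinge axis. The leaf is a plate 60 mm wide and 12 mm thick, its mid-plane through the hinge axis; a black lifting tab, 30 mm wide and 8 mm thick, goes on to 187 mm. Open, the leaf's outer face looks to the fixture's +y; shut, it is the top face.
- bush_mouth (a point): centre of the upper rim of the steel bush in the leaf, 125 mm from the hinge axis. The bush (25 mm outside) stands 4 mm proud of the leaf's outer face; bore 11.5 mm, 16 mm long. With the leaf shut the rim is level, 74 mm above the bench. With the leaf ajar on its spring the bush is still in line with the holes below (within 1 mm).
- base_bush (a point): mouth of the bore in the base, under the bracket, 42 mm above the bench, at x 0, y -40 mm of the fixture: straight below bush_mouth when the leaf is shut. Bore 11.5 mm, 22 mm deep; the bracket over it is 10 mm thick with a 12 mm hole.
- rack: dark wooden rack, fixed to the bench, 70 (x) by 150 (y) by 62 mm high; two holes of 14 mm, 56 mm deep, at y +37 and -37 mm hold the two pins upright. Origin: centre of its underside.
- go_pin: go pin, steel, green collar, 0.1 to 0.2 kg, upright in either hole of the rack, collar on the rack's top. Origin: centre of the collar's underside; z up along the pin. Shank 10 mm diameter, 50 mm long below the origin, its last 8 mm tapered to 4 mm; collar 26 mm diameter, 6 mm thick; round handle 18 mm diameter from 6 to 58 mm above the origin. Seated, its origin meets bush_mouth.
- go_tip (a point): tip of the go pin's shank, 50 mm below its origin.
- nogo_pin: no-go pin, red collar, the same but with a 12 mm shank that does not fit the bush. It stands in the rack's other hole. Leave it.
- ring_gauge: steel ring 68 mm across, 22 mm high, lying flat; origin: centre of its underside. Leave it.
- plug_gauge: thread plug gauge lying along its y, 131 mm long, 26 mm thick; origin under its middle. Leave it.
- pliers: pliers lying flat, about 180 mm long along x, 12 mm high; origin under the pivot. Leave them.
- caliper: caliper lying flat, 210 mm long along x, 12 mm high; origin under the beam's middle. Leave it.
- stapler: black stapler, 145 mm long along x, 36 mm wide, 62 mm high; origin under its middle. Leave it.
- spray_bottle: white spray bottle, 72 mm diameter, 206 mm high; origin: centre of its underside. Leave it.

How it is judged:
By the outcome, as a careful person would: the job done as asked, in the order asked, and still so for the second after the job is handed in, while the arm keeps its last pose, push and grip.
It also fails if it takes over 58 s, if anything falls off the work surface, if the arm or the gripper's body presses on something with over 40 N, if the wrist force passes 120 N, or if a joint passes its speed limit or range.

## Working session

There is one attempt and no reset: what is moved stays moved. The work goes in short steps, Python scripts to look and compute and a tool call to move; the robot and the scene stay as the last step left them, time stands still between calls to the robot, and variables do not carry over. Pictures are saved under pics/ and viewed, at most 10 in all, crops included, and the job is handed in when it is done.

Besides the shell and the picture viewer there is one more tool, called after "Request:" by a JSON object that holds its "fn" and its "kwargs". carry_out: Moves the arm, as the interface text tells. Its arguments: {"type":"object","properties":{"motion":{"type":"array","items":{"type":"array"}},"hand":{"type":"number"},"force":{"type":"number"}},"required":["motion"]}

```bash
ls; mkdir -p pics
cat > h.py <<'E'
import numpy as np, cv2
from station import ctrl, camera, camera_info, finder
def info(n):
    i=camera_info(n); return np.array(i["camera_matrix"]),np.array(i["origin"]),i["attitude"]
def rot(a):
    a=np.array(a,float)
    if a.shape==(3,3): return a
    from scipy.spatial.transform import Rotation as R
    return R.from_euler('xyz',a).as_matrix() if a.size==3 else R.from_quat(a).as_matrix()
def ray(n,p):
    K,o,a=info(n); d=rot(a)@np.linalg.inv(K)@np.array([p[0],p[1],1.]); return o,d
def at_depth(n,p,z): o,d=ray(n,p); return o+d*z
def at_z(n,p,h): o,d=ray(n,p); return o+d*(h-o[2])/d[2]
def tri(rs):
    A=np.zeros((3,3));b=np.zeros(3)
    for o,d in rs:
        d=d/np.linalg.norm(d);P=np.eye(3)-np.outer(d,d);A+=P;b+=P@o
    x=np.linalg.solve(A,b); return x,[np.linalg.norm((np.eye(3)-np.outer(d,d)/(d@d))@(x-o)) for o,d in rs]
E
python3 - <<'E'
from h import *
np.set_printoptions(precision=4,suppress=True)
for n in ("scene","top","wrist"):
    print(n,camera_info(n))
o={}
for n in ("scene","top"):
    im,de=camera(n); cv2.imwrite(f"pics/{n}0.png",im)
    for q in "fixture leaf_hinge leaf_tip bush_mouth base_bush rack go_pin go_tip nogo_pin spray_bottle stapler".split():
        r=finder.pinpoint(n,q)
        for k in r[:2]:
            l=k["location"]; z=de[int(l[1]),int(l[0])]
            print(n,q,round(k["conf"],2),np.round(l,1),at_depth(n,l,z) if z>0 else None)
        if r: o.setdefault(q,[]).append(ray(n,r[0]["location"]))
for q in o:
    if len(o[q])>1: print(q,*tri(o[q]))
print(ctrl.get_obs())
E
```

```text
pics
scene {'camera_matrix': array([[449.4847,   0.    , 315.2179],
       [  0.    , 449.4847, 245.0165],
       [  0.    ,   0.    ,   1.    ]]), 'origin': array([1.2348, 0.2098, 0.7934]), 'attitude': array([-2.3429,  0.0092,  1.9146])}
top {'camera_matrix': array([[621.3216,   0.    , 322.6786],
       [  0.    , 621.3216, 234.9509],
       [  0.    ,   0.    ,   1.    ]]), 'origin': array([ 0.3752, -0.0602,  1.9477]), 'attitude': array([-3.0423,  0.0145, -1.5898])}
wrist {'camera_matrix': array([[379.417 ,   0.    , 319.2014],
       [  0.    , 379.417 , 239.4893],
       [  0.    ,   0.    ,   1.    ]]), 'origin': array([ 0.2002, -0.5177,  0.3834]), 'attitude': array([ 2.8629,  0.0013, -1.3467])}
scene leaf_hinge 0.8 [401.2 258.9] [0.5244 0.15   0.0781]
scene leaf_hinge 0.3 [162.5 271.8] [ 0.6989 -0.3624  0.0317]
scene leaf_tip 0.57 [439.4 206.1] [0.4921 0.2033 0.2173]
scene leaf_tip 0.31 [151.6 207.9] [ 0.489  -0.5421  0.0094]
scene bush_mouth 0.6 [435.3 219.3] [0.5268 0.2017 0.2103]
scene base_bush 0.91 [344.7 257.2] [0.534  0.0238 0.0502]
scene rack 0.87 [228.7 241.3] [ 0.556
[... 1649 characters left out ...]
074210591088)]
spray_bottle [ 0.6705 -0.3841  0.0105] [np.float64(0.0047165484342482095), np.float64(0.004716548434248408)]
stapler [ 0.4718 -0.5652 -0.0174] [np.float64(0.005340473835036099), np.float64(0.005340473835036374)]
{'time_s': 1.2, 'qpos': array([-1.4136,  0.2999,  1.521 ,  0.    ,  1.3207, -0.0666]), 'joint_vel': array([-0.001 , -0.0005, -0.0005, -0.0006,  0.0001, -0.0017]), 'tau': array([ -0.0001, -53.1672, -35.292 ,   0.0709,   0.0213,  -0.    ]), 'ee_pos': array([ 0.1221, -0.5363,  0.1745]), 'eef_rot': array([3.1415, 0.    , 0.2238]), 'force': array([-0.4207,  0.4774,  0.0234]), 'moment': array([ 0.0105,  0.063 , -0.0282]), 'grip_force': 0.0, 'grip_width': 0.09399957945642473}
```

View pics/scene0.png

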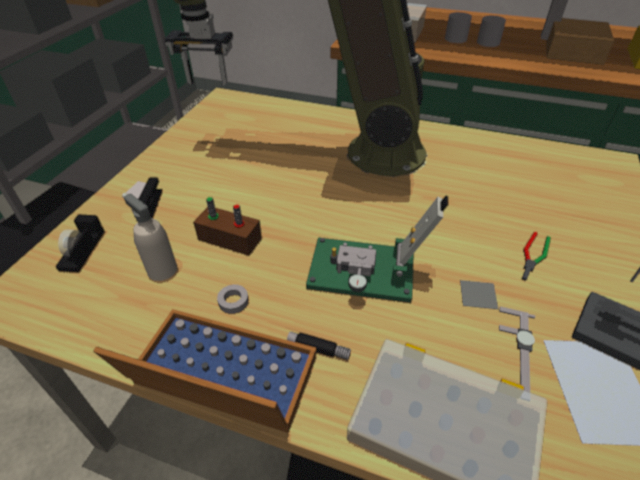

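View pics/top0.png

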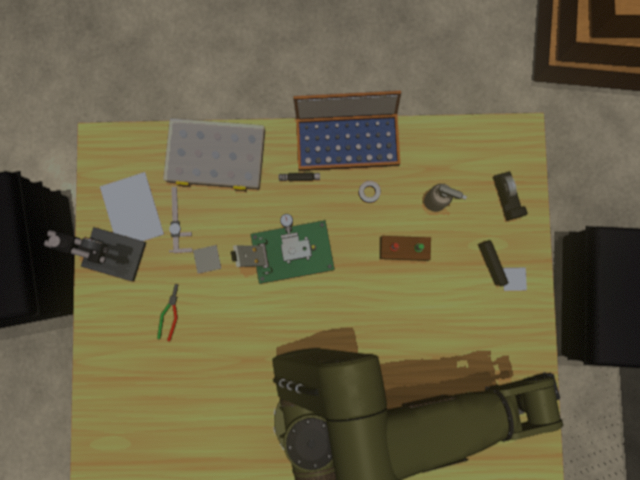

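The green (go) pin is the −y one: scene (211,205), top (419,247). The red one is at (237,213) and (395,245). The leaf leans to +y. I'll raise the arm towards the rack and turn the closing line along the fixture's x.

Request:
{"fn": "carry_out", "kwargs": {"motion": [[[0.25,-0.1,-0.25],-0.024],[[0.5,-0.2,-0.5],-0.048],[[0.75,-0.3,-0.65],-0.072],[[1,-0.35,-0.65],-0.096],[[1,-0.35,-0.65],-0.12],[[1,-0.35,-0.65],-0.144],[[1,-0.35,-0.65],-0.168],[[1,-0.35,-0.65],-0.192],[[1,-0.35,-0.65],-0.216],[[1,-0.35,-0.65],-0.241],[[1,-0.35,-0.65],-0.241]]}}

```text
time_s: 2.3
ee_pos: [0.3015, -0.4236, 0.3045]
eef_rot: [-3.142, -0.0, 1.741]
force: [-0.2, -0.6, 0.4]
grip_width: 0.094
grip_force: 0.0
```

Request:
{"fn": "carry_out", "kwargs": {"motion": [[[0.05,0.25,0],0],[[0.1,0.5,0],0],[[0.12,0.75,0],0],[[0.15,1,0],0],[[0.15,1,0],0]], "hand": 1}}

```text
time_s: 2.8
ee_pos: [0.4976, -0.3584, 0.3028]
eef_rot: [-3.141, -0.002, 1.738]
force: [-0.4, -0.8, 0.7]
grip_width: 0.0574
grip_force: 0.0
```

```bash
cat > look.py <<'E'
import sys
from h import *
np.set_printoptions(precision=4,suppress=True)
def look(qs,save=None,n="wrist"):
    print(ctrl.get_obs()["ee_pos"],ctrl.get_obs()["eef_rot"])
    im,de=camera(n)
    if save: cv2.imwrite(f"pics/{save}.png",im)
    for q in qs:
        for k in finder.pinpoint(n,q)[:2]:
            l=k["location"]; z=de[int(np.clip(l[1],0,479)),int(np.clip(l[0],0,639))]
            o,d=ray(n,l)
            print(q,round(k["conf"],2),np.round(l,1),"surf",o+d*z if z>0 else None)
            print("   z62",at_z(n,l,.062),"z10",at_z(n,l,.01),"ray",o,d/np.linalg.norm(d))
    return im,de
E
python3 -c "
from look import *
im,de=look(['go_pin','nogo_pin','rack'],'w1')
hsv=cv2.cvtColor(im,cv2.COLOR_BGR2HSV)
for nm,m in (('green',cv2.inRange(hsv,(45,90,40),(85,255,255))),('red',cv2.inRange(hsv,(0,150,60),(6,255,255)))):
    n,l,s,c=cv2.connectedComponentsWithStats(m)
    for i in range(1,n):
        if s[i,4]>80: print(nm,s[i],c[i],at_z('wrist',c[i],.068))
"
```

```text
[ 0.4976 -0.3584  0.3028] [-3.1407 -0.002   1.7379]
go_pin 0.96 [342.1 178.7] surf [ 0.5118 -0.3229  0.1203]
   z62 [ 0.5163 -0.3292  0.062 ] z10 [ 0.5203 -0.3348  0.01  ] ray [ 0.4813 -0.2806  0.5133] [ 0.0769 -0.1069 -0.9913]
nogo_pin 0.86 [357. 113.] surf [ 0.5139 -0.258   0.1197]
   z62 [ 0.5188 -0.2546  0.062 ] z10 [ 0.5233 -0.2515  0.01  ] ray [ 0.4803 -0.2811  0.5138] [ 0.0848  0.0583 -0.9947]
rack 0.67 [345.8 144.6] surf [ 0.5123 -0.2912  0.0627]
   z62 [ 0.5124 -0.2912  0.062 ] z10 [ 0.5161 -0.2924  0.01  ] ray [ 0.4798 -0.2813  0.5141] [ 0.0719 -0.0218 -0.9972]
green [331 167  22  24 301] [342.289  178.9535] [ 0.5151 -0.3301  0.068 ]
red [346 100  21  25 140] [352.6286 113.6071] [ 0.5133 -0.2568  0.068 ]
red [355 102  16  16 198] [362.4141 109.3283] [ 0.5232 -0.2506  0.068 ]
```

Request:
{"fn": "carry_out", "kwargs": {"motion": [[[0.25,0.04,0],0],[[0.5,0.08,0],0],[[0.75,0.11,0],0],[[1,0.15,0],0]]}}

```text
time_s: 3.4
ee_pos: [0.4886, -0.16, 0.3051]
eef_rot: [3.141, 0.001, 1.734]
force: [1.1, 0.7, 0.5]
grip_width: 0.0095
grip_force: 0.0
```

Request:
{"fn": "carry_out", "kwargs": {"motion": [[[0.25,0.04,0],0],[[0.5,0.08,0],0],[[0.75,0.11,0],0],[[0.85,0.15,0],0],[[0.85,0.15,0],0],[[0.85,0.15,0],0]]}}

```text
time_s: 4.0
ee_pos: [0.491, 0.0108, 0.3048]
eef_rot: [3.141, 0.0, 1.737]
force: [0.4, -0.6, -0.3]
grip_width: -0.0
grip_force: 0.0
```

```bash
python3 -c "
from look import *
im,de=look(['base_bush','leaf_hinge','leaf_tip','bush_mouth','fixture'],'w2')
"
```

```text
[0.491  0.0108 0.3048] [3.1409 0.0004 1.7368]
base_bush 0.74 [344.3 192.7] surf [0.523  0.0188 0.0189]
   z62 [0.5191 0.025  0.062 ] z10 [0.5238 0.0175 0.01  ] ray [0.4778 0.0902 0.5141] [ 0.09   -0.142  -0.9858]
leaf_hinge 0.83 [351.6  84.7] surf [0.5042 0.1429 0.0776]
   z62 [0.5052 0.1448 0.062 ] z10 [0.5083 0.1511 0.01  ] ray [0.4779 0.0902 0.5141] [ 0.0597  0.1198 -0.991 ]
fixture 0.68 [346.4 162.9] surf [0.5156 0.0602 0.0565]
   z62 [0.5152 0.0606 0.062 ] z10 [0.5195 0.0571 0.01  ] ray [0.478  0.0907 0.514 ] [ 0.0817 -0.0663 -0.9944]
```

View pics/w2.png

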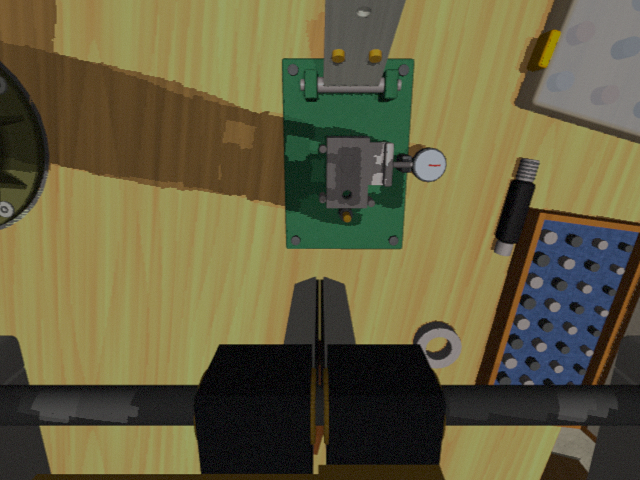

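The bracket hole shows at (347,194), the hinge at (351,85), and the leaf leans away at the top of the picture. Next I'll pass above the leaf to its outer side.

Request:
{"fn": "carry_out", "kwargs": {"motion": [[[0.25,0.02,0],0],[[0.5,0.05,0],0],[[0.75,0.08,0],0],[[1,0.1,0],0]]}}

```text
time_s: 4.7
ee_pos: [0.4776, 0.2127, 0.3045]
eef_rot: [3.141, 0.0, 1.737]
force: [0.2, -0.5, 0.4]
grip_width: 0.0006
grip_force: 0.0
```

Request:
{"fn": "carry_out", "kwargs": {"motion": [[[0.2,0.05,0],0],[[0.35,0.1,0],0],[[0.35,0.1,0],0],[[0.35,0.1,0.25],0],[[0.35,0.1,0.5],0],[[0.35,0.1,0.5],0]]}}

```text
time_s: 5.3
ee_pos: [0.4837, 0.2815, 0.1987]
eef_rot: [-3.132, 0.003, 1.737]
force: [-0.5, -0.5, -0.9]
grip_width: 0.0001
grip_force: 0.0
```

```bash
python3 -c "
from look import *
for n in ('top','scene'):
    im,de=look(['leaf_tip','bush_mouth','leaf_hinge'],None,n)
    cv2.imwrite('pics/c_%s.png'%n, cv2.resize(im[150:310,180:400] if n=='top' else im[130:330,280:520],None,fx=3,fy=3))
"
```

```text
[0.4837 0.2815 0.1987] [-3.1317  0.0032  1.7371]
leaf_tip 0.76 [236.1 254.4] surf [0.4978 0.2036 0.2243]
   z62 [0.5094 0.2284 0.062 ] z10 [0.5131 0.2364 0.01  ] ray [ 0.3752 -0.0602  1.9477] [ 0.0702  0.1509 -0.9861]
bush_mouth 0.79 [238.2 254.4] surf [0.4981 0.1986 0.2189]
   z62 [0.5093 0.222  0.062 ] z10 [0.513  0.2298 0.01  ] ray [ 0.3752 -0.0602  1.9477] [ 0.0702  0.1476 -0.9865]
leaf_hinge 0.59 [265.5 253.8] surf [0.5085 0.1374 0.0748]
   z62 [0.5094 0.1387 0.062 ] z10 [0.5131 0.1442 0.01  ] ray [ 0.3752 -0.0602  1.9477] [ 0.0706  0.1046 -0.992 ]
[0.4872 0.2838 0.2077] [ 3.1375 -0.0012  1.7375]
leaf_tip 0.84 [440.2 204.9] surf [0.4894 0.2042 0.2186]
   z62 [0.2864 0.2027 0.062 ] z10 [0.219  0.2022 0.01  ] ray [1.2348 0.2098 0.7934] [-0.7918 -0.0059 -0.6107]
bush_mouth 0.84 [434.2 218.3] surf [0.5207 0.1992 0.2072]
   z62 [0.3439 0.1965 0.062 ] z10 [0.2806 0.1956 0.01  ] ray [1.2348 0.2098 0.7934] [-0.7728 -0.0115 -0.6345]
bush_mouth 0.7 [211.3 219.8] surf [ 0.5312 -0.3228  0.0633]
   z62 [ 0.53   -0.3238  0.062 ] z10 [ 0.4799 -0.3617  0.01  ] ray [1.2348 0.2098 0.7934] [-0.6143 -0.465  -0.6375]
leaf_hinge 0.75 [400.3 259.5] surf [0.5202 0.1479 0.0714]
   z62 [0.5109 0.1471 0.062 ] z10 [0.4595 0.1426 0.01  ] ray [1.2348 0.2098 0.7934] [-0.7021 -0.0608 -0.7095]
```

View pics/c_scene.png

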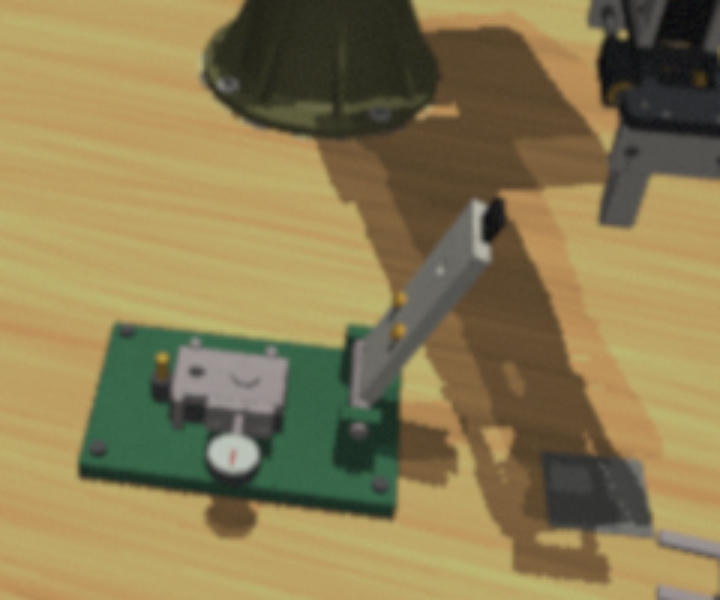

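Request:
{"fn": "carry_out", "kwargs": {"motion": [[[-0.15,0,0],0],[[-0.27,0,-0.05],0],[[-0.35,0,-0.1],0],[[-0.42,0,-0.11],0],[[-0.49,0,-0.11],0],[[-0.56,0,-0.11],0],[[-0.625,0,-0.11],0],[[-0.69,0,-0.11],0],[[-0.76,-0.01,-0.1],0],[[-0.835,-0.01,-0.09],0],[[-0.835,-0.01,-0.09],0]]}}

```text
time_s: 6.8
ee_pos: [0.5119, 0.117, 0.2221]
eef_rot: [-3.141, 0.0, 1.736]
force: [-0.8, 0.1, -0.7]
grip_width: 0.0004
grip_force: 0.0
```

```bash
python3 -c "
from look import *
R=[]
for n in ('top','scene'):
    im,de=look([],None,n)
    R+=[{q:ray(n,finder.pinpoint(n,q)[0]['location']) for q in ('leaf_tip','leaf_hinge')}]
for q in R[0]: print(q,*tri([r[q] for r in R]))
cv2.imwrite('pics/d.png', cv2.resize(im[130:330,280:520],None,fx=3,fy=3))
"
```

```text
[0.5119 0.117  0.2221] [-3.1411  0.0002  1.7364]
[0.5118 0.1188 0.2225] [ 3.1416 -0.0002  1.7379]
leaf_tip [0.4934 0.1979 0.233 ] [np.float64(0.0030550635440465754), np.float64(0.0030550635440465706)]
leaf_hinge [0.5105 0.1851 0.0827] [np.float64(0.041683400468014525), np.float64(0.04168340046801455)]
```

View pics/d.png

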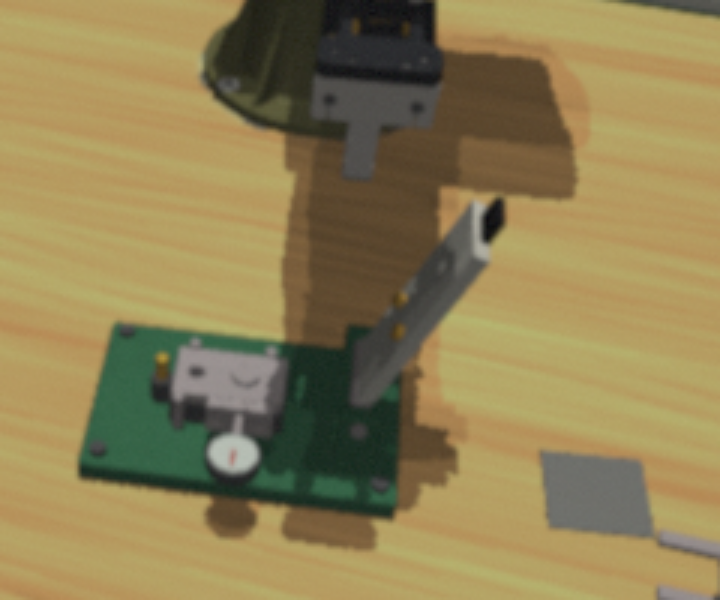

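The finger is now at +x of the picture's leaf, past it at crop (360,175), but the leaf has hardly moved: its tip is still at crop (487,205). I'll check the geometry with the depth cloud.

```bash
cat > cloud.py <<'E'
from look import *
def cloud(n):
    im,de=camera(n); K,o,a=info(n)
    v,u=np.mgrid[:480,:640]; d=np.stack([(u-K[0,2])/K[0,0],(v-K[1,2])/K[1,1],np.ones_like(u)],-1)*de[...,None]
    return im,de,d@rot(a).T+o
E
python3 -c "
from cloud import *
for n in ('scene','top'):
    im,de,P=cloud(n)
    r=finder.cut_out(n,'leaf_tip')
    print(n,[(k['conf'],k['mask'].sum()) for k in r])
    m=(de>0)&(P[...,0]>.44)&(P[...,0]<.56)&(P[...,1]>.14)&(P[...,1]<.30)&(P[...,2]>.09)
    q=P[m]; 
    for z in np.arange(.09,.27,.02):
        s=q[(q[:,2]>=z)&(q[:,2]<z+.02)]
        if len(s): print(round(z,2),len(s),s.min(0),s.max(0))
    K,o,a=info(n); t=rot(a).T@(ctrl.get_obs()['ee_pos']-o); print('tcp px',(K@t/t[2])[:2])
"
```

```text
scene [(0.89, np.int64(1364))]
0.09 123 [0.4721 0.1462 0.0905] [0.5343 0.1732 0.1099]
0.11 101 [0.4729 0.1531 0.11  ] [0.5312 0.1806 0.13  ]
0.13 168 [0.4698 0.1559 0.1302] [0.5325 0.1875 0.1499]
0.15 137 [0.4694 0.1687 0.1501] [0.5305 0.1962 0.1695]
0.17 156 [0.4674 0.1759 0.17  ] [0.5284 0.2046 0.19  ]
0.19 153 [0.4661 0.1844 0.1901] [0.5283 0.2126 0.21  ]
0.21 187 [0.4638 0.1917 0.21  ] [0.5279 0.2165 0.23  ]
0.23 56 [0.4787 0.2068 0.23  ] [0.5103 0.2187 0.2386]
tcp px [396.2429 201.293 ]
top []
0.13 2 [0.4715 0.1691 0.1491] [0.486  0.1718 0.1498]
0.15 18 [0.4706 0.1681 0.1522] [0.4857 0.1778 0.1699]
0.17 30 [0.4697 0.1746 0.1701] [0.4959 0.1873 0.1893]
0.19 36 [0.4689 0.1805 0.1907] [0.4953 0.1951 0.2093]
0.21 9 [0.4686 0.1891 0.2105] [0.4913 0.1948 0.2145]
tcp px [266.4884 248.877 ]
```

```bash
python3 -c "
from cloud import *
im,de,P=cloud('scene')
for r in range(160,212,3): print(r,[(np.round(P[r,c],3).tolist()) for c in (394,400)])
im,de=camera('wrist'); cv2.imwrite('pics/w3.png',im)
o=ctrl.get_obs(); print(o['ee_pos'],o['force'])
"
```

```text
160 [[0.6, 0.116, 0.375], [0.599, 0.126, 0.377]]
163 [[0.594, 0.116, 0.366], [0.593, 0.126, 0.367]]
166 [[0.595, 0.117, 0.361], [0.592, 0.127, 0.361]]
169 [[0.592, 0.117, 0.353], [0.592, 0.127, 0.355]]
172 [[0.114, 0.05, 0.014], [0.525, 0.12, 0.302]]
175 [[0.114, 0.051, 0.004], [0.525, 0.12, 0.296]]
178 [[0.126, 0.054, 0.002], [0.523, 0.121, 0.288]]
181 [[0.135, 0.056, -0.002], [0.523, 0.122, 0.281]]
184 [[0.149, 0.06, -0.003], [0.525, 0.123, 0.276]]
187 [[0.521, 0.112, 0.263], [0.523, 0.124, 0.267]]
190 [[0.182, 0.067, 0.001], [0.518, 0.124, 0.257]]
193 [[0.194, 0.069, -0.001], [0.189, 0.086, -0.0]]
196 [[0.212, 0.073, 0.003], [0.2, 0.088, -0.003]]
199 [[0.221, 0.075, -0.0], [0.221, 0.092, 0.003]]
202 [[0.234, 0.078, -0.001], [0.231, 0.094, 0.001]]
205 [[0.246, 0.081, -0.002], [0.243, 0.097, 0.0]]
208 [[0.261, 0.084, 0.0], [0.255, 0.1, -0.0]]
211 [[0.27, 0.087, -0.003], [0.267, 0.102, -0.001]]
[0.5117 0.1188 0.2224] [-0.2562  0.2853  0.0138]
```

View pics/w3.png

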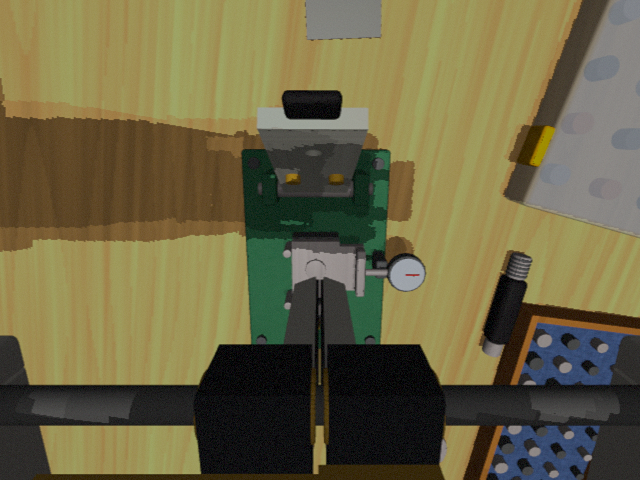

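The fingertip really ends near z≈0.252, about 30 mm above the reported TCP, so it passed over the leaf. I'll see whether this depends on the opening.

Request:
{"fn": "carry_out", "kwargs": {"motion": [[[0,0,0],0],[[0,0,0],0],[[0,0,0],0],[[0,0,0],0],[[0,0,0],0]], "hand": 0}}

```text
time_s: 7.9
ee_pos: [0.5118, 0.1186, 0.2225]
eef_rot: [3.142, 0.0, 1.738]
force: [-0.8, -0.7, 0.1]
grip_width: 0.0374
grip_force: 0.0
```

```bash
cat > tip.py <<'E'
from cloud import *
o=ctrl.get_obs(); t=o['ee_pos']; print(t,o['grip_width'])
for n in ('scene','wrist','top'):
    im,de,P=cloud(n)
    m=(de>0)&(np.abs(P[...,0]-t[0])<.08)&(np.abs(P[...,1]-t[1])<.03)&(P[...,2]>t[2]-.02)
    q=P[m]; s=np.sort(q[:,2]); print(n,len(q), 'lowest z rel tcp',(s[:12]-t[2]))
    for z in (.0,.01,.02,.03,.04,.06):
        b=q[np.abs(q[:,2]-t[2]-z)<.005]
        if len(b): print('  ',z,b.min(0)-t,b.max(0)-t)
    K,c,a=info(n); p=rot(a).T@(t-c); print('tcp px',(K@p/p[2])[:2])
im,_=camera('scene'); cv2.imwrite('pics/tip.png',cv2.resize(im[100:240,330:470],None,fx=4,fy=4))
E
python3 tip.py
```

```text
[0.5118 0.1186 0.2225] 0.0373538719684617
scene 5904 lowest z rel tcp [0.0271 0.0312 0.0321 0.0331 0.0345 0.036  0.0371 0.0372 0.0378 0.0379
 0.0387 0.0392]
   0.03 [ 0.0158 -0.0044  0.0271] [0.0261 0.0125 0.0345]
   0.04 [-0.0251 -0.0128  0.036 ] [0.0314 0.0147 0.045 ]
   0.06 [-0.0194 -0.0112  0.055 ] [0.0333 0.0148 0.0648]
tcp px [396.0378 201.2641]
wrist 50615 lowest z rel tcp [0.0288 0.0291 0.0296 0.0301 0.0301 0.0302 0.0303 0.0304 0.0304 0.0304
 0.0305 0.0305]
   0.03 [-0.0291 -0.0101  0.0288] [0.026  0.0148 0.0349]
   0.04 [-0.0335 -0.0107  0.035 ] [0.0304 0.0158 0.0449]
   0.06 [-0.0336 -0.0105  0.055 ] [0.0308 0.0158 0.065 ]
tcp px [319.1933 273.8741]
top 1439 lowest z rel tcp [0.1366 0.1399 0.1436 0.144  0.1454 0.1493 0.1493 0.1493 0.1494 0.1494
 0.1502 0.1503]
tcp px [266.592 248.853]
```

View pics/tip.png

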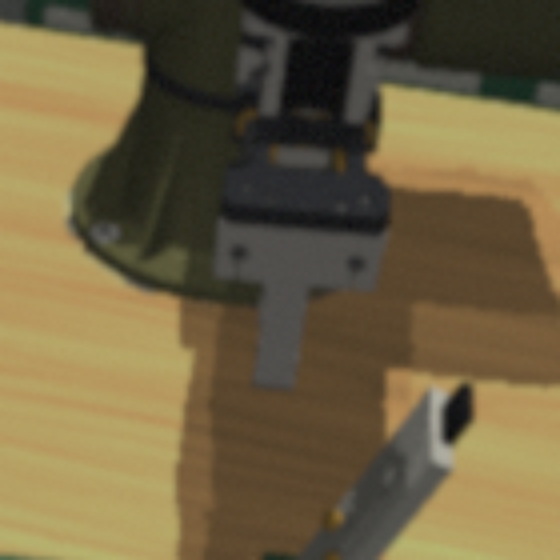

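The fingertips end about 29 mm short of the reported TCP, agreed by the scene and wrist cameras. I'll allow for that: go back over the leaf and repeat lower.

Request:
{"fn": "carry_out", "kwargs": {"motion": [[[0,0.01,-0.15],0],[[0.2,0.01,-0.15],0],[[0.4,0.01,-0.15],0],[[0.6,0.01,-0.15],0],[[0.84,0.01,-0.15],0],[[0.84,0.01,-0.15],0],[[0.84,0.01,0],0],[[0.84,0.01,0.26],0],[[0.84,0.01,0.26],0],[[0.84,0.01,0.26],0]], "hand": 1}}

```text
time_s: 9.1
ee_pos: [0.4859, 0.2843, 0.1712]
eef_rot: [-3.141, 0.0, 1.738]
force: [-0.4, -0.1, 0.5]
grip_width: -0.0002
grip_force: 0.0
```

Request:
{"fn": "carry_out", "kwargs": {"motion": [[[-0.15,0,0],0],[[-0.27,0,0],0],[[-0.35,0,0],0],[[-0.42,0,-0.03],0],[[-0.49,0,-0.06],0],[[-0.56,0,-0.09],0],[[-0.625,0,-0.1],0],[[-0.69,0,-0.1],0],[[-0.76,-0.01,-0.1],0],[[-0.835,-0.01,-0.09],0],[[-0.835,-0.01,-0.09],0]]}}

```text
time_s: 10.2
ee_pos: [0.5116, 0.1178, 0.1879]
eef_rot: [-3.141, 0.0, 1.736]
force: [0.8, 0.4, -0.5]
grip_width: 0.0003
grip_force: 0.0
```

```bash
python3 -c "
from look import *
R=[]
for n in ('top','scene'):
    im,de=look([],None,n)
    R+=[{q:ray(n,finder.pinpoint(n,q)[0]['location']) for q in ('leaf_tip','bush_mouth')}]
for q in R[0]: print(q,*tri([r[q] for r in R]))
cv2.imwrite('pics/e.png', cv2.resize(im[130:330,280:520],None,fx=3,fy=3))
"
```

```text
[0.5116 0.1178 0.1879] [-3.1407  0.0004  1.7363]Traceback (most recent call last):
  File "<string>", line 6, in <module>
    R+=[{q:ray(n,finder.pinpoint(n,q)[0]['location']) for q in ('leaf_tip','bush_mouth')}]
                 ~~~~~~~~~~~~~~~~~~~~^^^
IndexError: list index out of range
```

```bash
cat > leaf.py <<'E'
from cloud import *
# plane angle of the leaf from scene cut-out cloud
t=ctrl.get_obs()['ee_pos']; print(t)
im,de,P=cloud('scene')
for k in finder.cut_out('scene','leaf_tip')[:2]:
    q=P[k['mask']&(de>0)]; q=q[(q[:,2]>.03)&(q[:,2]<.27)&(q[:,0]<.58)]
    f=np.array([-.14,.99]); e=np.array([.99,.14]); h=np.array([.5055,.146])
    u=(q[:,:2]-h)@f; w=q[:,2]-.064; r=np.hypot(u,w)
    s=r>.08
    print(k['conf'],len(q),'angle',np.degrees(np.percentile(np.arctan2(w[s],-u[s]),[10,50,90])),'rmax',np.percentile(r,99),'zmax',np.percentile(q[:,2],99),'x',np.percentile((q[:,:2]-h)@e,[2,98]))
E
python3 leaf.py
```

```text
[0.5116 0.1193 0.1883]
0.87 793 angle [72.4489 75.5741 77.4283] rmax 0.18742250014985065 zmax 0.2447959159310433 x [-0.0291  0.0304]
```

Request:
{"fn": "carry_out", "kwargs": {"motion": [[[-0.1,0,0.03],0],[[-0.2,0,0.07],0],[[-0.29,0,0.13],0],[[-0.37,-0.01,0.2],0],[[-0.44,-0.01,0.28],0],[[-0.5,-0.01,0.36],0],[[-0.55,-0.01,0.45],0],[[-0.6,-0.01,0.55],0],[[-0.62,-0.01,0.65],0],[[-0.63,-0.01,0.69],0],[[-0.63,-0.01,0.69],0]]}}

```text
time_s: 11.5
ee_pos: [0.5302, -0.0046, 0.0497]
eef_rot: [-3.14, -0.0, 1.738]
force: [-0.3, -0.3, 0.7]
grip_width: 0.0002
grip_force: 0.0
```

```bash
python3 leaf.py
```

```text
[ 0.5302 -0.0046  0.0497]
0.82 1604 angle [2.4654 4.3081 6.0525] rmax 0.18202528079721286 zmax 0.07802660063856334 x [-0.0284  0.0317]
0.61 1503 angle [-3.6504 -0.545  -0.1889] rmax 0.5072590170647767 zmax 0.06482684399100322 x [-0.0787  0.002 ]
```

Request:
{"fn": "carry_out", "kwargs": {"motion": [[[0,0,-0.1],0],[[0,0,-0.35],0],[[0,0,-0.6],0],[[0,0,-0.85],0],[[0,0,-1],0],[[0,0,-1],0],[[0,0,-1],0]]}}

```text
time_s: 12.3
ee_pos: [0.5306, -0.0046, 0.2512]
eef_rot: [3.14, 0.0, 1.738]
force: [-0.4, 0.8, -0.3]
grip_width: 0.0005
grip_force: 0.0
```

```bash
cat > bush.py <<'E'
from cloud import *
import sys
o=ctrl.get_obs(); print(o['ee_pos'],o['eef_rot'],o['joint_vel'])
im,de,P=cloud('wrist'); cv2.imwrite(f'pics/{sys.argv[1]}.png',im)
for q in ('bush_mouth','leaf_hinge','leaf_tip'):
    for k in finder.pinpoint('wrist',q)[:1]:
        print(q,round(k['conf'],2),k['location'],'z78',at_z('wrist',k['location'],.078),'z66',at_z('wrist',k['location'],.066))
print(ray('wrist',(320,240)))
K,c,a=info('wrist')
m=((P[...,2]>.068)&(P[...,2]<.1)&(np.abs(P[...,0]-.525)<.08)&(np.abs(P[...,1]-.05)<.16)).astype(np.uint8)
n,l,s,ce=cv2.connectedComponentsWithStats(m); 
for i in range(1,n):
    if s[i,4]>150: print(s[i],P[l==i].mean(0))
E
python3 bush.py w4
```

```text
[ 0.5306 -0.0046  0.2512] [3.1399 0.0004 1.7384] [-0.0023  0.029   0.0334  0.0016 -0.0079 -0.004 ]
bush_mouth 0.66 [318.3, 189.0] z78 [0.5248 0.0197 0.078 ] z66 [0.525  0.0179 0.066 ]
leaf_hinge 0.87 [318.8, 54.8] z78 [0.5047 0.1413 0.078 ] z66 [0.5043 0.1434 0.066 ]
leaf_tip 0.56 [316.8, 224.7] z78 [ 0.5294 -0.0171  0.078 ] z66 [ 0.5298 -0.02    0.066 ]
(array([0.5172, 0.075 , 0.459 ]), array([ 0.0459, -0.2717, -0.9613]))
[259  34  20  36 554] [0.4593 0.1376 0.072 ]
[356  35  20  35 531] [0.5461 0.1519 0.0718]
[  279    45    77   199 10759] [0.516  0.0643 0.0711]
```

View pics/w4.png

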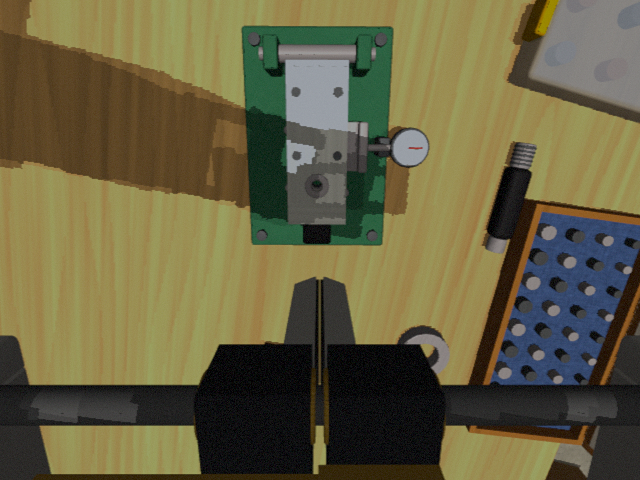

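The leaf is down on its spring, with the bush bore at about (317,184), hinge bar at (319,52) and tab at (316,234). Now to the rack.

Request:
{"fn": "carry_out", "kwargs": {"motion": [[[-0.2,-0.04,-0.15],0],[[-0.4,-0.08,-0.25],0],[[-0.6,-0.13,-0.25],0],[[-0.8,-0.17,-0.25],0]], "hand": -0.1}}

```text
time_s: 12.9
ee_pos: [0.5234, -0.1699, 0.3003]
eef_rot: [-3.142, -0.0, 1.738]
force: [-0.1, -0.2, -0.4]
grip_width: 0.0292
grip_force: 0.0
```

Request:
{"fn": "carry_out", "kwargs": {"motion": [[[-0.2,-0.04,0],0],[[-0.4,-0.08,0],0],[[-0.6,-0.13,0],0],[[-0.77,-0.17,0],0],[[-0.77,-0.17,0],0],[[-0.77,-0.17,0],0],[[-0.77,-0.17,0],0]]}}

```text
time_s: 13.6
ee_pos: [0.516, -0.325, 0.3002]
eef_rot: [-3.141, -0.0, 1.739]
force: [0.4, 1.2, -0.2]
grip_width: 0.0515
grip_force: 0.0
```

```bash
cat > pin.py <<'E'
from cloud import *
import sys
o=ctrl.get_obs(); print(o['ee_pos'],o['eef_rot'],o['grip_width'])
im,de,P=cloud('wrist'); cv2.imwrite(f'pics/{sys.argv[1]}.png',im)
for q in ('go_pin','nogo_pin','rack'):
    for k in finder.pinpoint('wrist',q)[:2]:
        print(q,round(k['conf'],2),np.round(k['location'],1),'z62',at_z('wrist',k['location'],.062))
m=((P[...,2]>.1)&(P[...,2]<.14)&(np.abs(P[...,0]-.52)<.05)&(np.abs(P[...,1]+.29)<.08)).astype(np.uint8)
n,l,s,ce=cv2.connectedComponentsWithStats(m)
for i in range(1,n):
    if s[i,4]>30:
        q=P[l==i]; zt=np.percentile(q[:,2],90); t=q[np.abs(q[:,2]-zt)<.006]
        print('handle',s[i],'ztop',np.round(zt,4),'cen',t.mean(0),'mid',(t.min(0)+t.max(0))/2,'colour',im[l==i].mean(0))
hsv=cv2.cvtColor(im,cv2.COLOR_BGR2HSV)
g=cv2.inRange(hsv,(45,90,40),(85,255,255))>0
g&=(np.abs(P[...,0]-.52)<.05)&(np.abs(P[...,1]+.29)<.08)
q=P[g]; print('green',len(q),q.mean(0),(q.min(0)+q.max(0))/2,np.percentile(q[:,2],[10,50,90]))
E
python3 pin.py w5
```

```text
[ 0.516  -0.325   0.3002] [-3.1413 -0.0005  1.7388] 0.05146991373105895
go_pin 0.88 [322.7 200.8] z62 [ 0.52   -0.3233  0.062 ]
nogo_pin 0.66 [337.1 138.7] z62 [ 0.524 -0.25   0.062]
rack 0.68 [328.  164.3] z62 [ 0.5188 -0.2802  0.062 ]
handle [329 131  18  19 267] ztop 0.121 cen [ 0.5223 -0.2507  0.1198] mid [ 0.5222 -0.2508  0.1187] colour [ 27.5318  33.3034 112.3146]
handle [313 200  17  20 278] ztop 0.1209 cen [ 0.5182 -0.324   0.1196] mid [ 0.5182 -0.3245  0.1184] colour [22.5612 43.7482 17.1942]
green 284 [ 0.5175 -0.3222  0.0974] [ 0.518  -0.3219  0.0915] [0.0669 0.119  0.1208]
```

Request:
{"fn": "carry_out", "kwargs": {"motion": [[[0,0.01,0.25],0],[[0,0.01,0.5],0],[[0,0.01,0.75],0],[[0,0.01,0.9],0],[[0,0.01,0.9],0]]}}

```text
time_s: 14.3
ee_pos: [0.5163, -0.3239, 0.1165]
eef_rot: [-3.137, -0.005, 1.739]
force: [-0.9, -1.0, -0.2]
grip_width: 0.0515
grip_force: 0.0
```

Request:
{"fn": "carry_out", "kwargs": {"motion": [[[0,0,0.15],0],[[0,0,0.28],0],[[0,0,0.365],0],[[0,0,0.365],0]]}}

```text
time_s: 14.7
ee_pos: [0.5178, -0.3252, 0.0474]
eef_rot: [-3.141, -0.001, 1.738]
force: [-0.4, -0.3, -0.4]
grip_width: 0.052
grip_force: 0.0
```

```bash
sed -i "s/^im,_=camera.*//" tip.py
python3 - <<'E'
from cloud import *
o=ctrl.get_obs(); print(o['ee_pos'],o['eef_rot'],o['grip_width'],o['force'])
im,de,P=cloud('scene'); cv2.imwrite('pics/g1.png',cv2.resize(im[130:290,140:300],None,fx=3,fy=3))
im,de,P=cloud('wrist'); cv2.imwrite('pics/g1w.png',im)
for k in finder.pinpoint('wrist','go_pin')[:1]: print(k['conf'],k['location'],at_z('wrist',k['location'],.062))
E
```

```text
[ 0.5178 -0.3252  0.0474] [-3.1408 -0.0008  1.7384] 0.0520243744434454 [-0.3698 -0.3265 -0.355 ]
0.74 [321.3, 281.0] [ 0.5199 -0.3255  0.062 ]
```

View pics/g1.png

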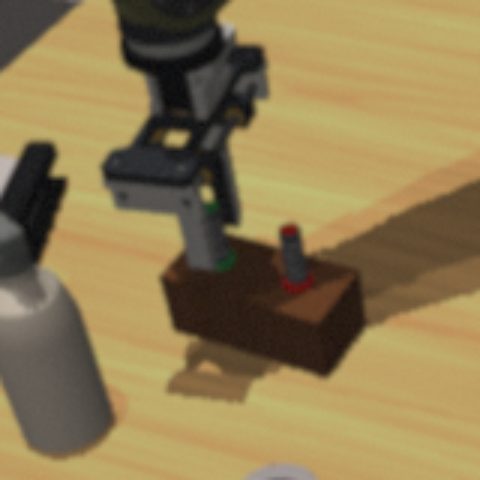

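The fingers stand either side of the green pin's handle. The green collar is at crop (222,262), and the red pin at (290,260) is clear. Now I'll grip it and lift.

Request:
{"fn": "carry_out", "kwargs": {"motion": [[[0,0,0],0],[[0,0,0],0],[[0,0,0],0],[[0,0,0],0],[[0,0,0],0],[[0,0,0],0],[[0,0,0],0],[[0,0,0],0]], "hand": 1, "force": 55}}

```text
time_s: 15.65
ee_pos: [0.5179, -0.3256, 0.0476]
eef_rot: [3.141, 0.0, 1.738]
force: [-0.7, 0.5, 2.6]
grip_width: 0.0173
grip_force: 55.0
```

Request:
{"fn": "carry_out", "kwargs": {"motion": [[[0,0,-0.1],0],[[0,0,-0.3],0],[[0,0,-0.5],0],[[0,0,-0.7],0],[[0,0,-0.85],0],[[0,0,-0.85],0],[[0,0,-0.85],0]]}}

```text
time_s: 16.35
ee_pos: [0.5176, -0.3254, 0.2168]
eef_rot: [-3.141, -0.0, 1.738]
force: [0.0, 0.5, -2.4]
grip_width: 0.0172
grip_force: 55.0
```

```bash
cat > held.py <<'E'
from cloud import *
o=ctrl.get_obs(); t=o['ee_pos']; print(t,o['eef_rot'],o['force'],o['grip_width'])
R=rot(o['eef_rot']); rs={}
for n in ('wrist','scene','top'):
    im,de,P=cloud(n); cv2.imwrite(f'pics/held_{n}.png',im)
    for q in ('go_pin','go_tip'):
        for k in finder.pinpoint(n,q)[:1]:
            l=k['location']; c,d=ray(n,l); d/=np.linalg.norm(d)
            print(n,q,round(k['conf'],2),np.round(l,1),'tool-frame closest',R.T@(c+d*((t-c)@d)-t))
            rs.setdefault(q,[]).append((n,(c,d)))
    hsv=cv2.cvtColor(im,cv2.COLOR_BGR2HSV)
    g=(cv2.inRange(hsv,(45,90,40),(85,255,255))>0)&(np.linalg.norm(P-t,axis=-1)<.09)
    if g.sum()>5:
        q=(P[g]-t)@R; print('  green tool frame',g.sum(),np.percentile(q,[2,50,98],axis=0).round(4).tolist())
for q,l in rs.items():
    if len(l)>1: x,e=tri([r for n,r in l if n!='top']+([r for n,r in l if n=='top' and False])); print(q,'tool',R.T@(x-t),'world',x,e)
E
python3 held.py
```

```text
[ 0.5176 -0.3254  0.2168] [-3.1412 -0.0003  1.738 ] [ 0.0083  0.4533 -2.4428] 0.01716880231599934
wrist go_pin 0.72 [316.  283.8] tool-frame closest [-0.0047 -0.0022 -0.002 ]
wrist go_tip 0.88 [317.1 256.6] tool-frame closest [ 0.0102 -0.0015  0.0034]
  green tool frame 1379 [[-0.0055, -0.0091, -0.0724], [0.0035, -0.0002, -0.0709], [0.013, 0.0088, -0.0175]]
scene go_pin 0.63 [160.1 269.3] tool-frame closest [-0.0463  0.2041  0.1393]
scene go_tip 0.71 [315.9 348.7] tool-frame closest [0.3122 0.2913 0.2218]
  green tool frame 32 [[-0.0057, -0.0065, -0.0709], [0.0061, 0.0064, -0.0187], [0.0119, 0.0136, -0.016]]
go_pin tool [-0.1857 -0.0023  0.3902] world [ 0.5461 -0.5089 -0.1734] [np.float64(0.017698285329757694), np.float64(0.01769828532975772)]
go_tip tool [0.0876 0.0615 0.4163] world [ 0.5636 -0.2287 -0.1995] [np.float64(0.21425373392625907), np.float64(0.21425373392625918)]
```

Request:
{"fn": "carry_out", "kwargs": {"motion": [[[0.2,0.04,0],0],[[0.4,0.08,0],0],[[0.6,0.12,0],0],[[0.8,0.16,0],0],[[0.85,0.165,0],0]]}}

```text
time_s: 17.3
ee_pos: [0.5221, -0.1492, 0.2178]
eef_rot: [3.141, -0.0, 1.741]
force: [0.2, 0.1, -2.0]
grip_width: 0.0173
grip_force: 55.0
```

Request:
{"fn": "carry_out", "kwargs": {"motion": [[[0.2,0.04,0],0],[[0.4,0.08,0],0],[[0.6,0.12,0],0],[[0.75,0.15,0],0],[[0.85,0.165,0],0],[[0.85,0.165,0.15],0],[[0.85,0.165,0.3],0],[[0.85,0.165,0.36],0],[[0.85,0.165,0.36],0],[[0.85,0.165,0.36],0]]}}

```text
time_s: 18.3
ee_pos: [0.5269, 0.0204, 0.1466]
eef_rot: [3.14, 0.0, 1.738]
force: [-0.3, 0.8, -1.9]
grip_width: 0.0172
grip_force: 55.0
```

```bash
cat > fit.py <<'E'
from cloud import *
import sys
o=ctrl.get_obs(); t=o['ee_pos']; R=rot(o['eef_rot']); print(t,o['eef_rot'],o['force'])
for n in ('wrist','scene'):
    im,de,P=cloud(n); cv2.imwrite(f'pics/fit_{n}{sys.argv[1]}.png',im)
    for q,z in (('go_tip',t[2]-.0356),('bush_mouth',.078),('go_pin',t[2]+.0144),('leaf_hinge',.066)):
        for k in finder.pinpoint(n,q)[:1]:
            w=at_z(n,k['location'],z); print(n,q,round(k['conf'],2),np.round(k['location'],1),'world',w,'tool',R.T@(w-t))
E
python3 fit.py 1
python3 - <<'E'
import cv2,numpy as np
a=cv2.imread('pics/fit_wrist1.png')[100:340,200:440]; b=cv2.imread('pics/fit_scene1.png')[170:290,290:410]
cv2.imwrite('pics/fit1.png',np.hstack([cv2.resize(a,(400,400),interpolation=3),cv2.resize(b,(400,400),interpolation=3)]))
E
```

```text
[0.5269 0.0204 0.1466] [3.1403 0.0002 1.7376] [-0.3002  0.7968 -1.869 ]
wrist bush_mouth 0.81 [318.4 240.4] world [0.5263 0.0211 0.078 ] tool [ 0.0008 -0.0005  0.0686]
wrist go_pin 0.59 [318.9 284.6] world [0.5267 0.0198 0.161 ] tool [-0.0006 -0.0002 -0.0144]
wrist leaf_hinge 0.8 [317.   60.5] world [0.5038 0.147  0.066 ] tool [ 0.1287 -0.0018  0.0806]
scene go_tip 0.4 [344.4 237.3] world [0.5328 0.0204 0.111 ] tool [-0.0009  0.0058  0.0356]
scene bush_mouth 0.9 [344.4 244.1] world [0.5205 0.0179 0.078 ] tool [-0.0014 -0.0068  0.0686]
scene go_pin 0.62 [344.3 219.9] world [0.5324 0.0182 0.161 ] tool [-0.0031  0.0051 -0.0144]
scene leaf_hinge 0.61 [398.3 258.7] world [0.5139 0.1427 0.066 ] tool [0.1227 0.0074 0.0806]
```

View pics/fit1.png

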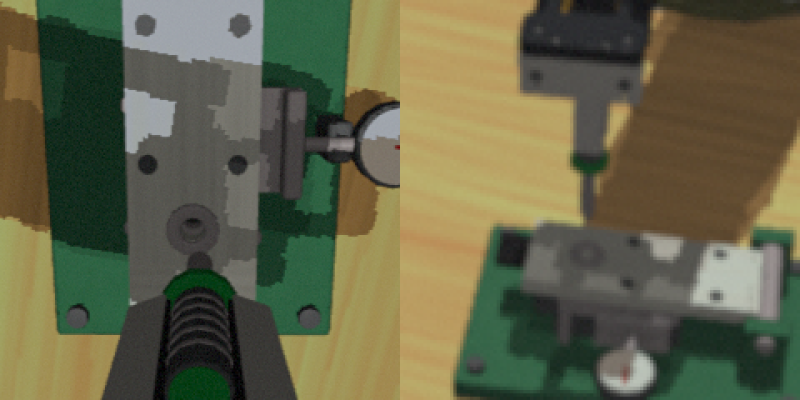

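In the left half the bush centre is at crop (192,229) and the pin tip about (200,255), with the collar at (200,283). That suggests a shift of about 3 mm to image left. I'll refine it numerically.

```bash
cat > ref.py <<'E'
from cloud import *
import sys
o=ctrl.get_obs(); t=o['ee_pos']; R=rot(o['eef_rot']); print(t,o['eef_rot'])
def T(n,p,z): w=at_z(n,p,z); return R.T@(w-t), w
im=sum(camera('wrist')[0].astype(np.float32) for _ in range(4))/4; im=im.astype(np.uint8)
g=cv2.cvtColor(im,cv2.COLOR_BGR2GRAY); zb=.078
# rectify plane z=zb to metric in tool frame: 0.2mm/px, 60x60 mm about TCP
K,c,a=info('wrist'); s=.0002; N=300
yy,xx=np.mgrid[:N,:N]; W=t+np.stack([(N/2-yy)*s,(xx-N/2)*s,0*xx],-1)@R.T; W[...,2]=zb
q=(W-c)@rot(a); q=q@K.T; M=(q[...,:2]/q[...,2:]).astype(np.float32)
rec=cv2.remap(g,M[...,0],M[...,1],cv2.INTER_CUBIC); cv2.imwrite('pics/rec.png',rec)
for (lo,hi) in ((56,68),(25,34)):
    h=cv2.HoughCircles(cv2.GaussianBlur(rec,(0,0),2),cv2.HOUGH_GRADIENT,1,10,param1=40,param2=8,minRadius=lo,maxRadius=hi)
    if h is not None:
        for x,y,r in h[0][:4]: print('circle r mm',r*s*1e3,'tool x',(N/2-y)*s,'tool y',(x-N/2)*s)
hsv=cv2.cvtColor(im,cv2.COLOR_BGR2HSV); gm=cv2.inRange(hsv,(45,90,30),(85,255,255)); gm[:, :290]=0; gm[:,350:]=0; gm[:255]=0
n,l,st,ce=cv2.connectedComponentsWithStats(gm)
for i in range(1,n):
    if st[i,4]>60: print('green',st[i],ce[i])
for y in range(244,262,2): print(y,g[y,305:336:1].tolist())
E
python3 ref.py
```

```text
[0.5263 0.0207 0.1456] [3.1414 0.     1.738 ]
circle r mm 13.26 tool x 0.0016999999 tool y -0.0025
circle r mm 12.359999 tool x -0.0075 tool y 0.015299999
circle r mm 11.2699995 tool x 0.0039 tool y -0.0033
circle r mm 12.24 tool x -0.0277 tool y 0.0029
circle r mm 5.98 tool x -0.0131 tool y -1e-04
circle r mm 5.7999997 tool x -0.0175 tool y 0.0179
circle r mm 5.94 tool x 0.0109 tool y 0.0179
circle r mm 5.94 tool x 0.0072999997 tool y -0.0071
green [298 261  43  26 504] [319.1111 270.5159]
green [300 320  39  33 998] [319.018 335.998]
244 [64, 65, 66, 64, 64, 56, 55, 59, 62, 59, 55, 56, 57, 58, 64, 62, 58, 61, 66, 64, 66, 64, 65, 64, 65, 61, 70, 87, 86, 83, 86]
246 [65, 66, 65, 65, 65, 69, 67, 64, 58, 56, 51, 54, 55, 55, 61, 62, 67, 64, 63, 65, 65, 63, 63, 63, 62, 68, 81, 85, 85, 84, 85]
248 [63, 65, 64, 63, 65, 69, 66, 67, 65, 66, 67, 68, 67, 67, 69, 67, 66, 65, 65, 64, 61, 64, 61, 63, 76, 85, 85, 84, 86, 83, 84]
250 [68, 66, 62, 63, 65, 63, 63, 67, 65, 66, 67, 64, 65, 63, 61, 63, 64, 60, 65, 66, 62, 62, 70, 79, 83, 84, 85, 86, 85, 84, 83]
252 [85, 85, 79, 72, 65, 63, 62, 64, 60, 58, 51, 43, 42, 40, 44, 42, 42, 44, 49, 64, 81, 83, 79, 83, 82, 82, 87, 85, 85, 82, 84]
254 [86, 84, 86, 82, 83, 82, 81, 74, 55, 39, 39, 41, 41, 43, 43, 44, 41, 43, 42, 39, 51, 69, 80, 81, 82, 84, 86, 85, 85, 83, 85]
256 [84, 85, 85, 82, 81, 80, 81, 73, 41, 36, 42, 39, 41, 40, 43, 44, 41, 43, 42, 41, 39, 49, 68, 82, 81, 83, 86, 87, 83, 83, 94]
258 [84, 84, 84, 83, 82, 80, 75, 57, 37, 39, 41, 42, 40, 44, 44, 43, 44, 43, 42, 40, 42, 43, 61, 79, 83, 84, 85, 86, 85, 84, 83]
260 [85, 84, 84, 82, 83, 84, 77, 55, 42, 38, 44, 40, 45, 45, 40, 46, 42, 44, 42, 43, 39, 43, 62, 82, 83, 85, 85, 84, 84, 84, 87]
```

Request:
{"fn": "carry_out", "kwargs": {"motion": [[[0.008,-0.015,0],0],[[0.008,-0.015,0.05],0],[[0.008,-0.015,0.1],0],[[0.008,-0.015,0.1],0],[[0.008,-0.015,0.1],0]]}}

```text
time_s: 19.5
ee_pos: [0.5229, 0.0218, 0.125]
eef_rot: [-3.141, -0.0, 1.738]
force: [0.6, -0.5, -1.6]
grip_width: 0.0171
grip_force: 55.0
```

```bash
cat > ref2.py <<'E'
from cloud import *
from scipy.optimize import minimize
o=ctrl.get_obs(); t=o['ee_pos']; R=rot(o['eef_rot']); print(t,o['eef_rot'])
im=sum(camera('wrist')[0].astype(np.float32) for _ in range(4))/4
g=cv2.cvtColor(im.astype(np.uint8),cv2.COLOR_BGR2GRAY).astype(np.float32)
K,c,a=info('wrist'); A=rot(a)
def px(w): q=(w-c)@A@K.T; return q[...,:2]/q[...,2:]
def samp(W): p=px(W).astype(np.float32); return cv2.remap(g,p[...,0],p[...,1],cv2.INTER_LINEAR)
# bush outer rim circle r=12.5 at z .078 : dark bush inside vs brighter leaf outside; arc away from the pin (tool +x side)
th=np.radians(np.arange(-100,101,3))
def ring(x,y,r,z):
    W=t+np.stack([x+r*np.cos(th),y+r*np.sin(th),0*th],-1)@R.T; W[...,2]=z; return samp(W)
best=[]
for x in np.arange(-.008,.009,.0004):
    for y in np.arange(-.008,.009,.0004):
        best.append((np.median(ring(x,y,.0138,.0755)-ring(x,y,.0112,.0775)),x,y))
best.sort(reverse=True); B=np.array(best[:15]); print('bush',best[:3],B[:,1:].mean(0))
print('shank tool rows:')
for r in range(236,268,2):
    row=cv2.GaussianBlur(g,(3,1),0)[r,300:340]; d=np.where(row<52)[0]+300
    if len(d): print(r,d.min(),d.max(),len(d),end=' | ')
print(); z=t[2]-.0356
for p in ((319.5,252),(319.5,250),(319.5,248),(319.5,256)): print(p,R.T@(at_z('wrist',p,z)-t))
print('TCP axis px at tip',px(t+R@np.array([0,0,.0356])),'at bush',px(t+R@np.array([0,0,t[2]-.078])))
E
python3 ref2.py
```

```text
[0.5229 0.0218 0.125 ] [-3.1408 -0.0002  1.738 ]
bush [(np.float32(24.032227), np.float64(0.0012000000000000031), np.float64(0.0008000000000000038)), (np.float32(23.927734), np.float64(0.0016000000000000042), np.float64(0.0008000000000000038)), (np.float32(23.589844), np.float64(0.0016000000000000042), np.float64(0.0012000000000000031))] [0.0012 0.0007]
shank tool rows:
242 315 324 10 | 244 315 325 11 | 246 318 321 4 | 248 327 327 1 | 252 315 324 10 | 254 313 325 13 | 256 313 326 14 | 258 312 326 15 | 260 312 326 15 | 262 311 327 17 | 264 308 330 23 | 266 304 334 31 | 
(319.5, 252) [0.0018 0.0006 0.0356]
(319.5, 250) [0.0032 0.0006 0.0356]
(319.5, 248) [0.0046 0.0006 0.0356]
(319.5, 256) [-0.0011  0.0006  0.0356]
TCP axis px at tip [318.6695 254.4847] at bush [318.677  249.4449]
```

Request:
{"fn": "carry_out", "kwargs": {"motion": [[[0.001,0,0.03],0],[[0.001,0,0.06],0],[[0.001,0,0.08],0],[[0.001,0,0.1],0],[[0.001,0,0.1],0]]}}

```text
time_s: 20.2
ee_pos: [0.5228, 0.0219, 0.1048]
eef_rot: [-3.141, -0.0, 1.738]
force: [-0.1, 0.9, -2.9]
grip_width: 0.0172
grip_force: 55.0
```

Request:
{"fn": "carry_out", "kwargs": {"motion": [[[0,0,0.025],0],[[0,0,0.05],0],[[0,0,0.075],0],[[0,0,0.1],0],[[0,0,0.1],0]]}}

```text
time_s: 20.7
ee_pos: [0.5229, 0.0219, 0.0848]
eef_rot: [-3.141, 0.0, 1.738]
force: [0.8, -1.2, -2.6]
grip_width: 0.017
grip_force: 55.0
```

Request:
{"fn": "carry_out", "kwargs": {"motion": [[[0,0,0.025],0],[[0,0,0.05],0],[[0,0,0.07],0],[[0,0,0.085],0],[[0,0,0.085],0]]}}

```text
time_s: 21.2
ee_pos: [0.523, 0.0219, 0.0681]
eef_rot: [-3.141, 0.0, 1.738]
force: [2.5, -1.1, -3.0]
grip_width: 0.017
grip_force: 55.0
```

Request:
{"fn": "carry_out", "kwargs": {"motion": [[[0,0,0.01],0],[[0,0,0.02],0],[[0,0,0.03],0],[[0,0,0.04],0],[[0,0,0.04],0]]}}

```text
time_s: 21.7
ee_pos: [0.5231, 0.0218, 0.0605]
eef_rot: [3.141, 0.0, 1.738]
force: [0.6, -3.3, 2.4]
grip_width: 0.0177
grip_force: 55.0
```

Request:
{"fn": "carry_out", "kwargs": {"motion": [[[0,0,0.005],0],[[0,0,0.01],0],[[0,0,0.01],0]]}}

```text
time_s: 22.0
ee_pos: [0.5233, 0.0218, 0.0594]
eef_rot: [3.141, 0.0, 1.738]
force: [-2.9, -4.3, 13.4]
grip_width: 0.0167
grip_force: 55.0
```

Request:
{"fn": "carry_out", "kwargs": {"motion": [[[0,0,0.005],0],[[0,0,0.005],0],[[0,0,0.005],0]]}}

```text
time_s: 22.3
ee_pos: [0.5234, 0.0218, 0.0592]
eef_rot: [3.14, 0.001, 1.738]
force: [-8.0, -5.3, 22.7]
grip_width: 0.0173
grip_force: 55.0
```

```bash
python3 leaf.py
python3 - <<'E'
from cloud import *
im,de,P=cloud('wrist')
# leaf top heights vs distance from hinge
h=np.array([.504,.144]); f=np.array([-.163,.987]); e=np.array([.987,.163])
d=P[...,:2]-h; u=-(d@f); v=d@e
for a,b in ((.02,.05),(.05,.08),(.08,.1),(.1,.12),(.14,.16)):
    m=(de>0)&(u>a)&(u<b)&(np.abs(np.abs(v)-.022)<.006)&(np.abs(P[...,2]-.07)<.02); print(a,m.sum(),np.median(P[...,2][m]))
for q in ('go_pin','bush_mouth'): print(q,[(round(k['conf'],2),k['location']) for k in finder.pinpoint('wrist',q)[:1]])
for _ in range(3): camera('top')
o=ctrl.get_obs(); print(o['time_s'],o['ee_pos'],o['force'],o['grip_force'])
E
```

```text
[0.5234 0.0218 0.0592]
0.77 1722 angle [-0.0251  2.2577  4.0263] rmax 0.18167764754556606 zmax 0.07826591557209213 x [-0.0295  0.0322]
0.02 3023 0.0693597489884348
0.05 2646 0.06924373193542535
0.08 1601 0.06940538215345915
0.1 1477 0.06924039577520039
0.14 0 nan
go_pin [(0.76, [319.8, 282.4])]
bush_mouth []
22.7 [0.5234 0.0218 0.0593] [-7.351  -5.1201 22.8096] 55.01754641532898
  return _methods._mean(a, axis=axis, dtype=dtype,
  ret = ret.dtype.type(ret / rcount)
```

The leaf's top is level (69.3 mm along its whole length), so it is fully shut. The push is steady at about 23 N, and the pin is still gripped.

```bash
python3 -c "
from station import ctrl
print(ctrl.hand_in())"
```

```text
the job is handed in; nothing more can be done
None
```

The job is handed in: the leaf is fully shut, and the go pin is seated, still gripped and pushing down at about 23 N. The no-go pin was left in the rack, and the first push at the leaf missed because the fingertips end about 29 mm short of the reported TCP.

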